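# Make up the laundry room's two loan kits

## Robot

A 6-joint arm with a two-finger parallel gripper is mounted at the origin on the work surface. World frame = base frame: x ahead of the robot, y to its left, z up, the work surface at z = 0. Lengths are in mm, angles in rad, forces in N, time in s.
With the tool pointing down it reaches from about 350 to 875 mm from the base axis. Payload 4.2 kg.
Tool frame: the origin (TCP) lies at the very end of the fingers, on their centre line; the grasp point (between the pads) lies 19 mm behind it; z points along the fingers, y is the line along which they close (so a half turn about z gives the same grasp; the last joint's range is limited). The gripper opens to 85 mm and grips with 20 to 120 N. Pads are 22 mm wide; open, the fingers measure 114 mm over their backs; the gripper's body (76 mm by 85 mm) begins 54 mm behind the grasp point. The pads swing forward as they close: fully open they stand 13 mm farther back than shut.
Start: joints at [1.606, 0.385, 0.008, 0, -1.194, -0.259], TCP at [138.679, 609.399, 231.312] pointing down, gripper open.
Joint ranges: [-3.14, 3.14], [-1.21, 2.06], [-1.07, 1.41], [-3.16, 2.05], [-2.99, -0.16], [-3.1, 3.1]. Speed limits (rad/s): [2.79, 2.79, 3.14, 3.14, 3.14, 3.14].

## Interface

Orientations are given as a unit quaternion [x, y, z, w].
In Python, from bench import arm gives the robot as it stands. The module is installed in compiled form; this text tells all that it offers.
- The arm moves only by the tool drive_tool, never from a script. Its argument "targets" is a list of rows, each a list of 5 numbers: the closure, from -1 (fully open) to 1 (shut), then the shift along the tool's x, y, z in mm, then the turn about the tool's z in degrees. In form: [[grip, tx, ty, tz, roll], ...]. A call has 1 to 12 rows; each row is the pose to reach, as a shift and turn from the pose commanded when the call began, along the tool's axes at that moment; what a row does not reach only later rows make up. A row lasts 1/10 s, in which the tool goes at most 50 mm and 8.59 degrees, less where a joint would pass 70% of its speed; a pose out of reach is approached as far as the arm can. A call with a gripper value outside its range is refused whole. The fingers move at their own pace and stop on an object; the grip force is fixed at half the most. Time passes only in rows, so rows that repeat a pose let the fingers close. It gives the time, the measured TCP pose, the force, the opening and the grip force at its end, in the units of the state.
- arm.read_state(): the state, without advancing time (a new reading comes with each control period).
- arm.get_image(name): name is "scene" or "top"; returns the picture (384x512x3 uint8, blue, green, red); there is no depth.
- arm.camera_params(name): a dict with "fov_y" (degrees; the focal length in pixels is half the picture's height over the tangent of half this angle, whatever the lens; pixels are square), "cx", "cy" (the principal point, pixels), "rvec" (rotation vector, rad) and "tvec" (3), from world to camera coordinates, as OpenCV has them. Camera axes: x right, y down, z forward; pixel columns grow to the right and rows downward; lengths in mm; the calibration is good to about 2 mm. A picture is of the moment at which its call begins. camera_params takes no time and is no camera call.
- arm.job_done(): hands the job in; it is judged then, once.
The state is a dict: "clock": time; "joints": joint angles; "joint_vel": joint speeds; "joint_efforts": joint torques, N m; "position": TCP position; "ee_rot": TCP orientation; "contact_force": force on the tool from outside, world axes, zero at the start; "wrist_torque": the same for the moment, N m; "gripper_width": finger opening in mm; "grasp_force": force on a finger pad.
Only numpy, scipy, OpenCV 4.12 (cv2) and the standard library are available. Lean on these libraries where they do the work, as an engineer would, in place of code of your own. Each camera call takes 0.05 s, during which the arm holds its last target. There are 200 camera calls.

## Task

Make up the two loan kits from the stock standing on the laundry room's counter: the round detergent bottle, the flat brown stain-remover flask and the steel measuring cup go in the long tray with three compartments, and the block of soap and the scrubbing brush go in the tray with two compartments. Give each thing a compartment to itself, standing on the tray's floor as it stands on the counter now (bottle, flask and cup upright, soap flat, brush bristles down), and set it down rather than dropping it. Leave the jar, the mug and the carton where they are.

Things in the scene. Friction and masses are not known exactly. Their poses are not given: they have to be found in the camera images.
- tray_machine: Long low grey tray, loose, 0.6 kg, 82 (x) x 238 (y) x 26 mm high plus a 12 mm lip at each y end; walls, dividers and floor 4 mm thick, all walls and dividers 26 mm high. Three compartments, each 74 x 74 mm inside, centres at y = -78, 0, +78 mm, x = 0; any of its things in any of them. Origin: centre of its underside, z up; floor at z = 4 mm.
- tray_hand: Squarish low grey tray, loose, 0.6 kg, 164 (x) x 132 (y) x 26 mm high plus a 12 mm lip at each y end; walls, divider and floor 4 mm thick, walls and divider 26 mm high. Two compartments, each 76 (x) x 124 mm (y) inside, centres at x = -40, +40 mm, y = 0; either thing in either, long side along y. Origin: centre of its underside, z up; floor at z = 4 mm.
- bottle: Small round bottle of detergent, off-white plastic with paper label and grey screw cap, closed, about 0.13 kg. Body 48 mm in diameter and straight up to 62 mm, then a shoulder; cap 28 mm in diameter; 98 mm tall. Origin: centre of its underside, z up.
- flask: Small flat bottle of stain remover, dark brown, with black cap, closed, about 0.11 kg. Body an oblong 56 mm (its x) x 34 mm (its y), straight up to 62 mm; cap 22 mm in diameter; 86 mm tall. Origin: centre of its underside, z up.
- cup: Plain round steel measuring cup, open at the top, no handle, about 0.07 kg, 51 mm in diameter at the foot, 54 mm (57 mm with its rolled rim) at the top, 72 mm tall, wall 3 mm. Origin: centre of its underside, z up.
- soap: Block of household soap, tan, about 0.2 kg, 50 mm (its x) x 84 mm (its y) x 46 mm high. Origin: centre of its underside, z up.
- brush: Wooden scrubbing brush lying on its dark bristles, about 0.14 kg: wooden back 56 mm (its x) x 100 mm (its y), from 22 to 38 mm above the bristle ends, and over it a wooden bar handle along its y, 24 mm wide (x), 92 mm long, from 60 to 76 mm high, on two end posts 22 mm wide (the gap between them is 52 mm long). Origin: centre of its underside, z up.
- jar: Bystander among the stock: squat round jar of stain powder, off-white with a label and wide aluminium lid, 68 mm in diameter, 62 mm tall, about 0.25 kg. In neither kit; leave it where it stands. Origin: centre of its underside, z up.
- mug: Bystander: white mug, 80 mm in diameter, 90 mm tall, handle to its +y. Leave it. Origin: centre of its underside, z up.
- carton: Bystander: brown cardboard carton, 110 (its x) x 75 (its y) x 85 mm high. Leave it. Origin: centre of its underside, z up.
Not all that is in view belongs to the job. Leave any purple look-alike of the flask alone.

How it is judged:
By the outcome, as a careful person would: the job done as asked, in the order asked, and still so for the second after the job is handed in, with the robot touching nothing.
It also fails if it takes over 120 s, if anything falls off the work surface, if the arm or the gripper's body presses on something with over 40 N, if the wrist force passes 120 N, or if a joint passes its speed limit or range.

## Working session

There is one attempt and no reset: what is moved stays moved. The work goes in short steps, Python scripts to look and compute and a tool call to move; the robot and the scene stay as the last step left them, time stands still between calls to the robot, and variables do not carry over. Pictures are saved under pics/ and viewed, at most 14 in all, crops included, and the job is handed in when it is done.

Besides the shell and the picture viewer there is one more tool, called after ">>>" by a JSON object that holds its "api" and its "payload". drive_tool: Moves the arm, as the interface text tells. Its arguments: {"type":"object","properties":{"targets":{"type":"array","items":{"type":"array","items":{"type":"number"}}}},"required":["targets"]}

```bash
mkdir -p pics; ls
python3 - <<'E'
from bench import arm
import cv2
s=arm.read_state(); print(s)
for n in("scene","top"):
    p=arm.camera_params(n); print(n,p)
    cv2.imwrite(f"pics/{n}0.png",cv2.resize(arm.get_image(n),(800,600),interpolation=cv2.INTER_CUBIC))
E
```

```text
pics
{'clock': 0.0, 'joints': array([ 1.60561223e+00,  3.85561682e-01,  6.61688697e-03, -5.35078236e-04,
       -1.19399752e+00, -2.58604514e-01]), 'joint_vel': array([ 4.14884315e-05,  3.75475657e-04,  9.46380468e-05, -9.36762120e-04,
       -1.43482000e-03,  2.14289471e-03]), 'joint_efforts': array([ 7.85165366e-05, -3.92294025e+01,  1.88396090e+01,  4.18579504e+00,
       -4.68778278e-03, -4.26461746e-07]), 'position': array([138.54264817, 608.84400971, 230.20964026]), 'ee_rot': array([ 9.93734732e-01, -1.11758982e-01, -8.91385349e-05,  1.09781694e-03]), 'contact_force': array([0.52510906, 0.64114271, 0.54009434]), 'wrist_torque': array([ 0.02995715,  0.01825765, -0.02545711]), 'grasp_force': 0.0, 'gripper_width': 85.26081660632954}
scene {'fov_y': 48.60816545280264, 'cx': 250.9463785572771, 'cy': 192.87502432974932, 'rvec': array([ 2.30139734,  0.65494121, -0.28247334]), 'tvec': array([-400.56602766, -129.53593031, 1439.7783853 ])}
top {'fov_y': 42.64670370439909, 'cx': 247.27093375262336, 'cy': 198.03792532048237, 'rvec': array([ 2.19840975, -2.142255  ,  0.09135617]), 'tvec': array([ -16.09050583,  473.6258759 , 1534.70069041])}
```

View pics/scene0.png

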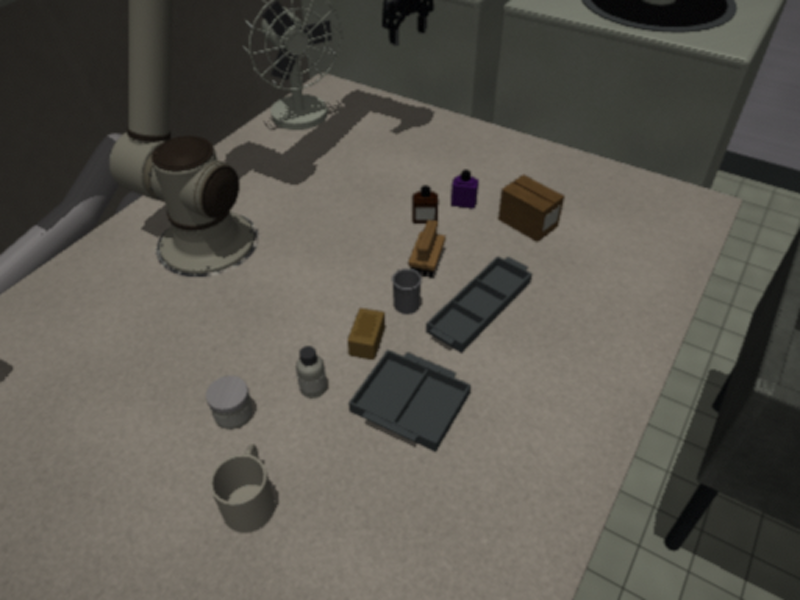

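View pics/top0.png

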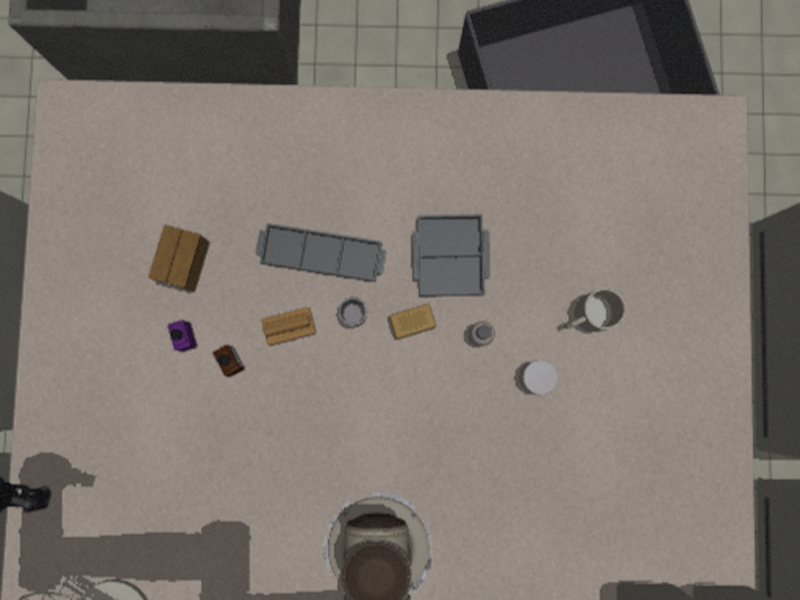

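The scene shows two flask-like candidates. In top(800x600) the purple one is at (182,335) and the dark brown one at (228,360). The brown one with the black cap fits the description. The brush is at (289,326), cup (352,312), soap (413,321), bottle (481,333), long tray (320,252) and two-compartment tray (450,256). I'll confirm this in an enlarged crop and measure.

```bash
cat > h.py <<'E'
from bench import arm
import cv2, numpy as np
def cam(n):
    p=arm.camera_params(n); R=cv2.Rodrigues(p["rvec"])[0]; f=192/np.tan(np.radians(p["fov_y"]/2))
    return R,np.array(p["tvec"]),f,p["cx"],p["cy"]
def ray(n,uv):
    R,t,f,cx,cy=cam(n); d=np.array([(uv[0]-cx)/f,(uv[1]-cy)/f,1]); return -R.T@t, R.T@d
def onz(n,uv,z):
    o,d=ray(n,uv); return o+d*(z-o[2])/d[2]
def proj(n,P):
    R,t,f,cx,cy=cam(n); q=R@np.asarray(P,float)+t; return np.array([f*q[0]/q[2]+cx,f*q[1]/q[2]+cy])
def tri(uvs,uvt):
    o1,d1=ray("scene",uvs);o2,d2=ray("top",uvt); A=np.c_[d1,-d2]
    s=np.linalg.lstsq(A,o2-o1,rcond=None)[0]; a,b=o1+d1*s[0],o2+d2*s[1]
    return (a+b)/2,np.linalg.norm(a-b)
def avg(n,k=4): return np.mean([arm.get_image(n).astype(np.float32) for _ in range(k)],0).astype(np.uint8)
E
python3 - <<'E'
from h import *
T=avg("top");S=avg("scene");cv2.imwrite("pics/T.png",T);cv2.imwrite("pics/S.png",S)
# non-counter masks
for n,I,roi in(("top",T,(90,130,410,260)),("scene",S,(130,100,365,345))):
    L=cv2.cvtColor(I,cv2.COLOR_BGR2LAB).astype(float)
    x0,y0,x1,y1=roi; med=np.median(L[y0:y1,x0:x1].reshape(-1,3),0)
    d=np.abs(L-med); m=((d[...,0]>38)|(d[...,1]>9)|(d[...,2]>9)).astype(np.uint8)
    M=np.zeros_like(m);M[y0:y1,x0:x1]=m[y0:y1,x0:x1]
    print(n,med)
    for c in cv2.findContours(M,cv2.RETR_EXTERNAL,cv2.CHAIN_APPROX_NONE)[0]:
        a=cv2.contourArea(c)
        if a<60: continue
        r=cv2.minAreaRect(c); print(np.round(r[0],1),np.round(r[1],1),round(r[2],1),a, np.round(onz(n,r[0],0)) )
a=cv2.resize(T[125:255,90:410],None,fx=2.5,fy=2.5,interpolation=cv2.INTER_CUBIC)
b=cv2.resize(S[105:215,225:375],None,fx=2.5,fy=2.5,interpolation=cv2.INTER_CUBIC)
c=cv2.resize(S[195:300,180:310],None,fx=2.5,fy=2.5,interpolation=cv2.INTER_CUBIC)
o=np.zeros((600,800,3),np.uint8);o[:325]=a;o[325:600,:375]=b;o[325:325+262,400:725]=c[:262]
cv2.imwrite("pics/crop1.png",o)
E
```

```text
top [147. 130. 134.]
[334.  241.9] [19.3 10. ] 84.0 80.5 [ 343. -283.    0.]
[146.  230.4] [19.5 14.1] 61.4 239.0 [364. 317.   0.]
[309.  212.5] [ 9. 10.] 90.0 70.5 [ 435. -202.    0.]
[303.1 215.6] [15.5 11.9] 59.7 64.5 [ 424. -183.    0.]
[116.4 214.5] [19.8 15.1] 74.1 255.5 [412. 414.   0.]
[184.2 208.7] [17.9 32. ] 76.0 519.0 [436. 198.   0.]
[262.9 205.7] [16.1 28.5] 72.9 416.0 [453. -54.   0.]
[224. 200.] [18. 18.] 90.0 250.5 [468.  71.   0.]
[368.1 203. ] [24.5 25.8] 73.1 200.0 [ 470. -391.    0.]
[390.3 196.3] [23.1 16.1] 75.3 224.5 [ 493. -461.    0.]
[114.4 165.6] [31.3 37.8] 16.7 1093.5 [570. 429.   0.]
[204.5 161.5] [81.1 26.2] 9.1 1948.0 [591. 138.   0.]
[287.5 163.5] [51. 49.] 90.0 2276.0 [ 591. -131.    0.]
scene [128. 129. 134.]
[160.7 324.9] [27.9 38.4] 67.9 639.5 [ 486. -424.    0.]
[150.9 304.7] [22.6 33.1] 64.5 530.5 [ 430. -396.    0.]
[150.5 264. ] [18.7 27.7] 68.6 324.0 [ 349. -305.    0.]
[200.1 243.9] [20.1 18.2] 76.0 246.5 [ 422. -183.    0.]
[261.8 254.4] [66.2 54.6] 26.6 3053.0 [ 585. -124.    0.]
[197.5 228. ] [12. 11.] 90.0 104.0 [ 381. -141.    0.]
[234.3 213.2] [20.2 32.1] 15.9 546.0 [440. -40.   0.]
[306.5 193.5] [28.3 75. ] 45.0 1897.0 [585. 142.   0.]
[269.4 160.4] [27.6 82.7] 13.5 1242.0 [411. 214.  -0.]
[338.4 132.7] [41.7 33.7] 27.6 1155.0 [545. 468.   0.]
[297.  120.3] [16.5 24.8] 4.4 317.5 [386. 457.   0.]
[167. 138.] [76. 74.] 90.0 2123.5 [ 42. 130.   0.]
```

View pics/crop1.png

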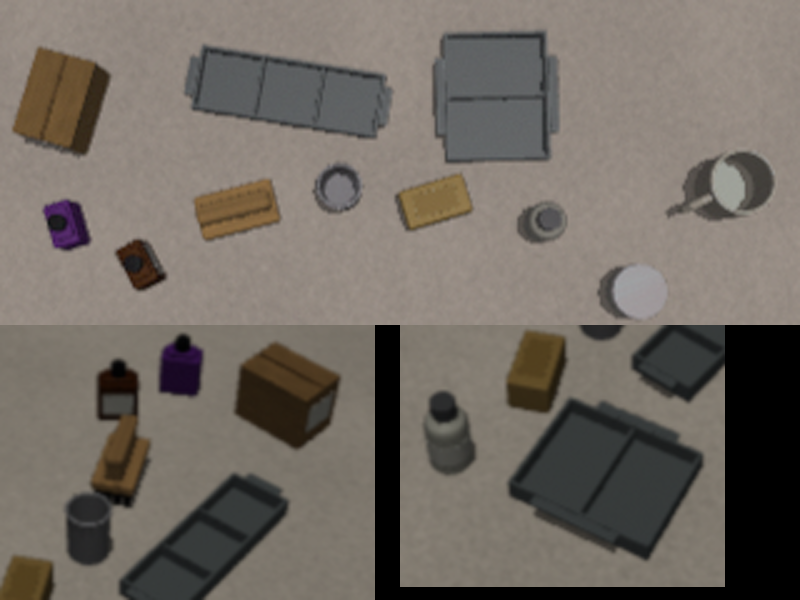

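The crop confirms it. The brown flask with the black cap and white label is at top crop (133,263) and is the one to take. The purple look-alike at (60,222) stays. Next I'll triangulate and overlay a check.

Run:
```python
from h import *
t=lambda u,v:((u+.5)/2.5-.5+90,(v+.5)/2.5-.5+125)
l=lambda u,v:((u+.5)/2.5-.5+225,(v-325+.5)/2.5-.5+105)
r=lambda u,v:((u-400+.5)/2.5-.5+180,(v-325+.5)/2.5-.5+195)
print(ray("top",(0,0))[0],ray("scene",(0,0))[0])
for n,a,b in[("bottle cap98",r(443,400),t(549.5,218)),("flask cap86",l(118,366),t(133,263)),("cup rim72",l(89,504),t(339,187)),("soap46",r(539,354),t(435,200)),("brush76",l(122,434),t(234,204)),
 ("hand c1",r(573,401),t(545,31)),("hand2",r(702,461),t(545,31)),("hand3",r(573,401),t(444,33)),("h4",r(511,487),t(549,159)),("h5",r(646,556),t(549,159)),("h6",r(511,487),t(446,162)),("mach",l(238,474),t(205,47)),("m2",l(287,507),t(205,47))]:
    P,e=tri(a,b); print(n,P.round(),round(e,1))
print("plane casts")
for n,a,z in[("bottle",t(549.5,218),98),("flask",t(133,263),86),("cup",t(339,187),72),("soap",t(435,200),46),("brush",t(234,204),76)]: print(n,onz("top",a,z).round(1))
for n,q in[("mach",[(205,47),(388,75),(376,137),(193,108)]),("hand",[(444,33),(545,31),(549,159),(446,162)])]:
    P=np.array([onz("top",t(*x),26)[:2] for x in q]); R=cv2.minAreaRect(P.astype(np.float32)); print(n,P.mean(0).round(1),R)
# orientations from masks, cast at mid/top height
T=cv2.imread("pics/T.png");L=cv2.cvtColor(T,cv2.COLOR_BGR2LAB).astype(float)
for n,x0,y0,x1,y1,z in[("flask",130,215,165,245,60),("soap",245,190,282,222,46),("brush",165,190,222,225,38),("bottle",295,200,322,225,62),("cup",212,188,238,212,72)]:
    d=np.abs(L-[147,130,134]);m=((d[...,0]>30)|(d[...,1]>7)|(d[...,2]>7)).astype(np.uint8);M=m*0;M[y0:y1,x0:x1]=m[y0:y1,x0:x1]
    c=max(cv2.findContours(M,cv2.RETR_EXTERNAL,cv2.CHAIN_APPROX_NONE)[0],key=cv2.contourArea)
    P=np.array([onz("top",p[0],z)[:2] for p in c],np.float32); print(n,cv2.minAreaRect(P))
```

```text
[ 331.01011714  -17.98260872 1571.62193672] [ 930.62542593 -706.25251488  940.92412042]
bottle cap98 [ 430. -192.   97.] 0.5
flask cap86 [363. 309.  82.] 0.1
cup rim72 [464.  64.  77.] 3.9
soap46 [453. -54.  51.] 3.9
brush76 [438. 189.  82.] 0.3
hand c1 [ 614. -185.  211.] 46.7
hand2 [ 678. -164.  131.] 62.4
hand3 [ 600. -100.  131.] 119.6
h4 [ 512. -199.   13.] 3.6
h5 [ 586. -177.  -92.] 144.6
h6 [ 487. -102. -109.] 82.1
mach [610. 219.  80.] 48.6
m2 [645. 244.  14.] 2.0
plane casts
bottle [ 429.9 -192.2   98. ]
flask [363.3 308.1  86. ]
cup [463.   62.8  72. ]
soap [452.2 -55.7  46. ]
brush [438.6 190.2  76. ]
mach [587.2 130.9] ((587.4183349609375, 130.61473083496094), (238.01158142089844, 80.90859985351562), 82.38056945800781)
hand [ 588.2 -130.5] ((587.9122924804688, -130.27206420898438), (165.63131713867188, 130.17543029785156), 2.5691137313842773)
flask ((362.2065734863281, 304.4323425292969), (62.3154411315918, 43.82712173461914), 30.947221755981445)
soap ((449.09088134765625, -53.28520202636719), (51.05390930175781, 90.60903930664062), 18.186717987060547)
brush ((434.0951232910156, 192.08859252929688), (57.387229919433594, 102.2383804321289), 16.05323028564453)
bottle ((427.10833740234375, -184.23175048828125), (46.12979507446289, 52.45310592651367), 1.4706346988677979)
cup ((460.87823486328125, 64.92159271240234), (55.057621002197266, 57.478553771972656), 28.20465660095215)
```

Measured heights (97, 82, 77, 51 and 82 mm) and tray sizes (238x81 and 165x130) agree with the text. Starting out, bottle first.

>>> {"api": "drive_tool", "payload": {"targets": [[-1,375,334,0,85],[-1,375,334,0,85],[-1,375,334,0,85],[-1,375,334,0,85],[-1,375,334,0,85],[-1,375,334,0,85],[-1,375,334,0,85],[-1,375,334,0,85],[-1,375,334,0,85],[-1,375,334,0,85],[-1,375,334,0,85],[-1,375,334,0,85]]}}

```text
clock: 1.7
position: [430.8, 199.4, 231.4]
ee_rot: [-0.656, 0.755, 0.0, 0.0]
contact_force: [-0.5, 0.8, 0.0]
gripper_width: 85.3
grasp_force: 0.0
```

```bash
cat > go.py <<'E'
from h import *; import sys
# usage: go.py x y z psi [x y z psi ...] -> rows from the present pose
s=arm.read_state(); q=s["ee_rot"]; psi=np.degrees(2*np.arctan2(q[1],q[0])); p=s["position"]
print("t",s["clock"],"pos",p.round(1),"psi",round(psi,1),"w",round(s["gripper_width"],1),"F",s["contact_force"].round(1),"g",round(s["grasp_force"],1),"j6",s["joints"][5].round(2))
c,n=np.cos(np.radians(psi)),np.sin(np.radians(psi)); a=list(map(float,sys.argv[1:]))
for i in range(0,len(a),4):
    d=np.array(a[i:i+3])-p; r=(psi-a[i+3]+180)%360-180
    print([round(c*d[0]+n*d[1],1),round(n*d[0]-c*d[1],1),round(-d[2],1),round(r,1)], "dist",round(np.linalg.norm(d)))
E
python3 go.py 430 -192 150 -97.6 430 -192 30 -97.6
```

```text
t 1.7 pos [430.8 199.4 231.4] psi 262.0 w 85.3 F [-0.5  0.8  0. ] g 0.0 j6 -0.92
[np.float64(387.7), np.float64(-53.5), np.float64(81.4), np.float64(-0.4)] dist 400
[np.float64(387.7), np.float64(-53.5), np.float64(201.4), np.float64(-0.4)] dist 440
```

>>> {"api": "drive_tool", "payload": {"targets": [[-1,388,-53,80,0],[-1,388,-53,80,0],[-1,388,-53,80,0],[-1,388,-53,80,0],[-1,388,-53,80,0],[-1,388,-53,80,0],[-1,388,-53,80,0],[-1,388,-53,80,0],[-1,388,-53,80,0],[-1,388,-53,80,0]]}}

```text
clock: 2.7
position: [430.0, -191.0, 151.0]
ee_rot: [-0.657, 0.754, 0.0, -0.0]
contact_force: [-0.4, 0.5, 0.2]
gripper_width: 85.3
grasp_force: 0.0
```

```bash
python3 go.py 430 -192 31 -97.6
python3 - <<'E'
from h import *
T=arm.get_image("top");S=arm.get_image("scene")
o=np.zeros((400,800,3),np.uint8)
o[:,:400]=cv2.resize(T[170:250,270:350],(400,400),interpolation=2);o[:,400:]=cv2.resize(S[180:280,150:250],(400,400),interpolation=2)
cv2.imwrite("pics/b1.png",o)
E
```

```text
t 2.7 pos [ 430. -191.  151.] psi 262.2 w 85.3 F [-0.4  0.5  0.2] g 0.0 j6 -0.07
[np.float64(1.0), np.float64(-0.1), np.float64(120.0), np.float64(-0.2)] dist 120
```

View pics/b1.png

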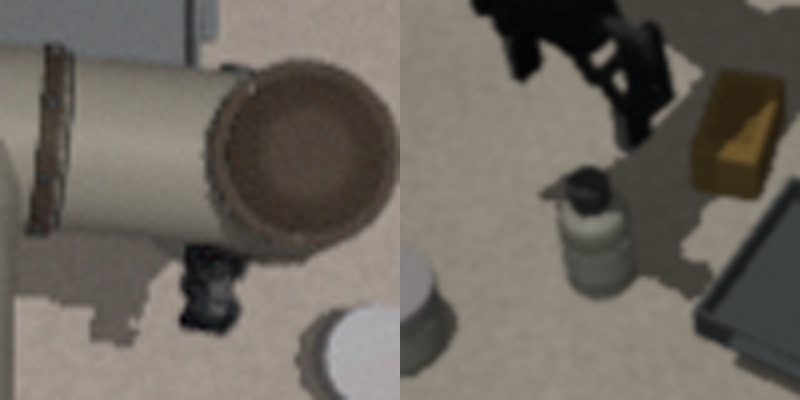

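The gripper straddles the bottle: scene crop shows fingers at (520,60) and (635,110), with the cap at (590,190) between and below them. Descending and gripping.

>>> {"api": "drive_tool", "payload": {"targets": [[-1,1,0,40,0],[-1,1,0,80,0],[-1,1,0,110,0],[-1,1,0,120,0],[-1,1,0,120,0],[1,1,0,120,0],[1,1,0,120,0],[1,1,0,120,0],[1,1,0,120,0],[1,1,0,120,0],[1,1,0,120,0]]}}

```text
clock: 3.9
position: [431.1, -192.2, 33.1]
ee_rot: [-0.657, 0.754, -0.001, 0.001]
contact_force: [-1.1, 2.4, 5.6]
gripper_width: 46.2
grasp_force: 62.1
```

```bash
python3 go.py 430 -192 100 -97.6 577 53.5 110 -97.6 577 53.5 36 -97.6
```

```text
t 3.9 pos [ 431.1 -192.2   33.1] psi 262.2 w 46.2 F [-1.1  2.4  5.6] g 62.1 j6 -0.06
[np.float64(-0.1), np.float64(1.1), np.float64(-66.9), np.float64(-0.2)] dist 67
[np.float64(-263.2), np.float64(-111.2), np.float64(-76.9), np.float64(-0.2)] dist 296
[np.float64(-263.2), np.float64(-111.2), np.float64(-2.9), np.float64(-0.2)] dist 286
```

>>> {"api": "drive_tool", "payload": {"targets": [[1,0,0,-30,0],[1,0,0,-80,0],[1,-40,-17,-80,0],[1,-80,-34,-80,0],[1,-120,-51,-80,0],[1,-160,-68,-80,0],[1,-200,-85,-80,0],[1,-240,-102,-80,0],[1,-263,-111,-80,0],[1,-263,-111,-80,0],[1,-263,-111,-80,0]]}}

```text
clock: 5.0
position: [575.0, 53.5, 111.4]
ee_rot: [-0.657, 0.754, 0.0, -0.0]
contact_force: [-0.1, -0.1, -2.3]
gripper_width: 46.2
grasp_force: 62.3
```

```bash
python3 go.py 577 53.5 36 -97.6
python3 - <<'E'
from h import *
T=arm.get_image("top");S=arm.get_image("scene")
o=np.zeros((400,800,3),np.uint8)
o[:,:400]=cv2.resize(T[125:215,150:260],(400,400),interpolation=2);o[:,400:]=cv2.resize(S[120:240,230:350],(400,400),interpolation=2)
cv2.imwrite("pics/b2.png",o)
E
```

```text
t 5.0 pos [575.   53.5 111.4] psi 262.2 w 46.2 F [-0.1 -0.1 -2.3] g 62.3 j6 -0.51
[np.float64(-0.2), np.float64(-1.9), np.float64(75.4), np.float64(-0.2)] dist 75
```

View pics/b2.png

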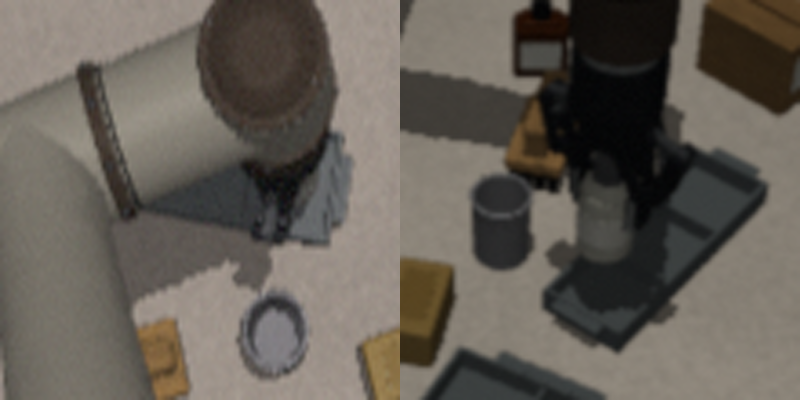

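The bottle is held upright above the nearest (-y) compartment, with its bottom at scene crop (605,250). Lowering it, then releasing.

>>> {"api": "drive_tool", "payload": {"targets": [[1,0,-2,30,0],[1,0,-2,55,0],[1,0,-2,68,0],[1,0,-2,73,0],[1,0,-2,75,0],[1,0,-2,75,0],[1,0,-2,75,0]]}}

```text
clock: 5.8
position: [578.4, 53.3, 37.3]
ee_rot: [-0.657, 0.754, -0.001, 0.001]
contact_force: [0.8, 0.8, -1.5]
gripper_width: 46.1
grasp_force: 62.4
```

```bash
python3 go.py 577 53.5 120 -97.6
python3 - <<'E'
from h import *
S=arm.get_image("scene")
cv2.imwrite("pics/b3.png",cv2.resize(S[140:220,250:330],(500,500),interpolation=2))
E
```

```text
t 5.8 pos [578.4  53.3  37.3] psi 262.2 w 46.1 F [ 0.8  0.8 -1.5] g 62.4 j6 -0.51
[np.float64(-0.1), np.float64(1.4), np.float64(-82.7), np.float64(-0.2)] dist 83
```

View pics/b3.png

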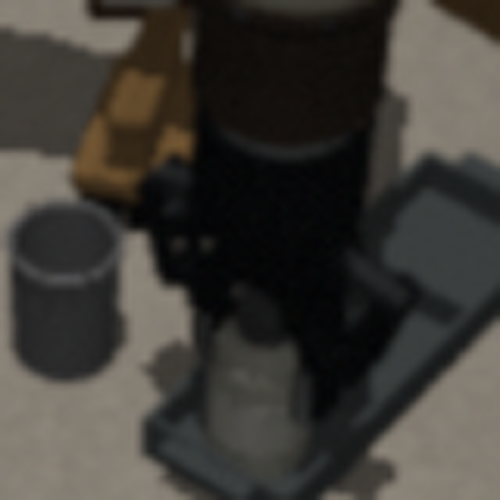

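The bottle is inside the compartment and the force still equals its weight, so it hangs just above the floor. Lowering to contact.

>>> {"api": "drive_tool", "payload": {"targets": [[1,0,0,1,0],[1,0,0,2,0],[1,0,0,2,0],[1,0,0,2,0]]}}

```text
clock: 6.25
position: [578.3, 53.3, 37.1]
ee_rot: [-0.658, 0.753, -0.001, 0.001]
contact_force: [-3.4, 0.2, 13.5]
gripper_width: 46.0
grasp_force: 63.7
```

>>> {"api": "drive_tool", "payload": {"targets": [[-0.4,0,0,0,0],[-0.6,0,0,0,0],[-0.6,0,0,0,0],[-0.6,0,0,0,0],[-0.6,0,0,-20,0],[-0.6,0,0,-60,0],[-1,0,0,-110,0],[-1,0,0,-130,0],[-1,0,0,-130,0]]}}

```text
clock: 7.15
position: [579.8, 53.7, 168.5]
ee_rot: [-0.657, 0.754, -0.002, 0.004]
contact_force: [1.1, -0.1, -0.5]
gripper_width: 85.3
grasp_force: 0.0
```

```bash
python3 go.py 363 307 140 -152 363 307 26 -152
```

```text
t 7.15 pos [579.8  53.7 168.5] psi 262.2 w 85.3 F [ 1.1 -0.1 -0.5] g 0.0 j6 -0.51
[np.float64(-221.6), np.float64(249.1), np.float64(28.5), np.float64(54.2)] dist 335
[np.float64(-221.6), np.float64(249.1), np.float64(142.5), np.float64(54.2)] dist 363
```

>>> {"api": "drive_tool", "payload": {"targets": [[-1,-222,249,20,54],[-1,-222,249,20,54],[-1,-222,249,20,54],[-1,-222,249,20,54],[-1,-222,249,20,54],[-1,-222,249,20,54],[-1,-222,249,20,54],[-1,-222,249,20,54],[-1,-222,249,20,54],[-1,-222,249,20,54]]}}

```text
clock: 8.15
position: [360.3, 306.8, 143.3]
ee_rot: [-0.244, 0.97, -0.001, -0.001]
contact_force: [0.7, 0.3, 0.3]
gripper_width: 85.5
grasp_force: 0.0
```

```bash
python3 go.py 363 307 26 -152
python3 - <<'E'
from h import *
T=arm.get_image("top");S=arm.get_image("scene")
o=np.zeros((400,800,3),np.uint8)
o[:,:400]=cv2.resize(T[125:245,130:250],(400,400),interpolation=2);o[:,400:]=cv2.resize(S[90:210,230:350],(400,400),interpolation=2)
cv2.imwrite("pics/f1.png",o)
E
```

```text
t 8.15 pos [360.3 306.8 143.3] psi 208.3 w 85.5 F [0.7 0.3 0.3] g 0.0 j6 -2.13
[np.float64(-2.5), np.float64(-1.1), np.float64(117.3), np.float64(0.3)] dist 117
```

View pics/f1.png

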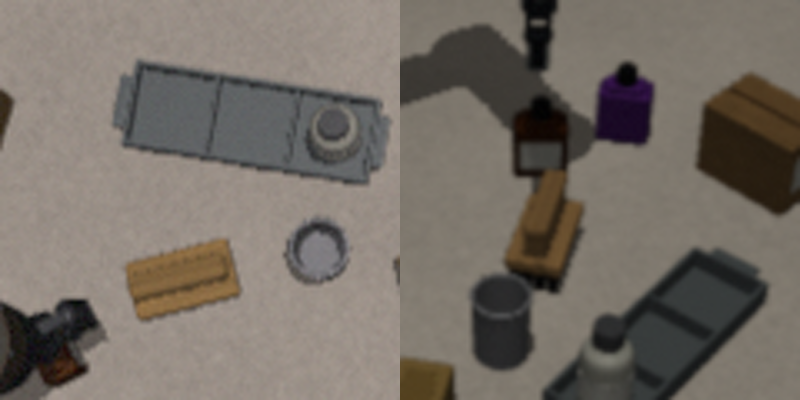

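The bottle stands upright in the end compartment (top crop (335,125)). The gripper is over the brown flask, whose cap is at scene crop (540,105), and the label normal agrees with the closing line. Descending.

>>> {"api": "drive_tool", "payload": {"targets": [[-1,-2,-1,45,0],[-1,-2,-1,85,0],[-1,-2,-1,110,0],[-1,-2,-1,117,0],[-1,-2,-1,117,0],[1,-2,-1,117,0],[1,-2,-1,117,0],[1,-2,-1,117,0],[1,-2,-1,117,0],[1,-2,-1,117,0],[1,-2,-1,117,0],[1,-2,-1,117,0]]}}

```text
clock: 9.45
position: [363.8, 307.8, 28.6]
ee_rot: [-0.244, 0.97, 0.001, 0.001]
contact_force: [-0.9, 0.1, 6.8]
gripper_width: 33.4
grasp_force: 59.6
```

```bash
python3 go.py  363 307 106 -152 597.6 208 110 -97.6 597.6 208.1 32 -97.6
```

```text
t 9.45 pos [363.8 307.8  28.6] psi 208.2 w 33.4 F [-0.9  0.1  6.8] g 59.6 j6 -2.12
[np.float64(1.1), np.float64(-0.3), np.float64(-77.4), np.float64(0.2)] dist 77
[np.float64(-158.8), np.float64(-198.5), np.float64(-81.4), np.float64(-54.2)] dist 267
[np.float64(-158.9), np.float64(-198.4), np.float64(-3.4), np.float64(-54.2)] dist 254
```

>>> {"api": "drive_tool", "payload": {"targets": [[1,0,0,-30,0],[1,0,0,-80,0],[1,-29,-36,-80,-8],[1,-58,-72,-80,-16],[1,-87,-108,-80,-24],[1,-116,-145,-80,-32],[1,-145,-181,-80,-40],[1,-159,-198,-80,-48],[1,-159,-198,-80,-54],[1,-159,-198,-80,-54],[1,-159,-198,-80,-54]]}}

```text
clock: 10.55
position: [596.2, 207.4, 106.8]
ee_rot: [-0.656, 0.754, 0.0, -0.001]
contact_force: [-0.1, -0.2, -2.0]
gripper_width: 33.5
grasp_force: 59.6
```

```bash
python3 go.py  597.6 208.1 32.6 -97.6
python3 - <<'E'
from h import *
T=arm.get_image("top");S=arm.get_image("scene")
o=np.zeros((400,800,3),np.uint8)
o[:,:400]=cv2.resize(T[125:205,150:230],(400,400),interpolation=2);o[:,400:]=cv2.resize(S[100:200,260:360],(400,400),interpolation=2)
cv2.imwrite("pics/f2.png",o)
E
```

```text
t 10.55 pos [596.2 207.4 106.8] psi 262.0 w 33.5 F [-0.1 -0.2 -2. ] g 59.6 j6 -0.73
[np.float64(-0.9), np.float64(-1.3), np.float64(74.2), np.float64(-0.4)] dist 74
```

View pics/f2.png

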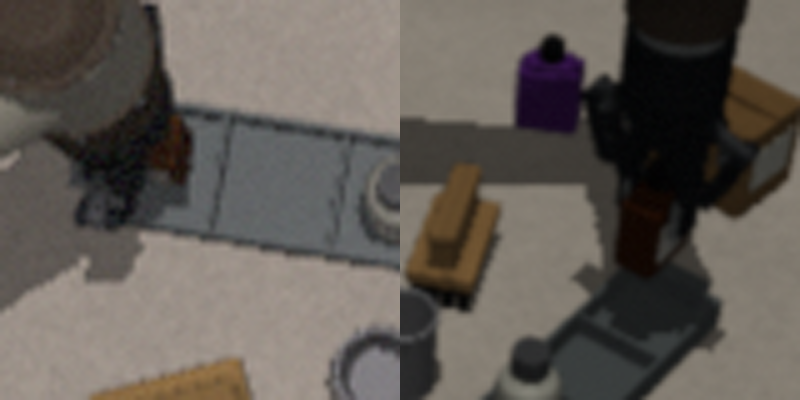

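The flask is held upright above the far (+y) compartment, bottom at scene crop (640,270). Lowering to contact.

>>> {"api": "drive_tool", "payload": {"targets": [[1,-1,-1,35,0],[1,-1,-1,60,0],[1,-1,-1,71,0],[1,-1,-1,74,0],[1,-1,-1,75,0],[1,-1,-1,76,0],[1,-1,-1,76,0],[1,-1,-1,76,0]]}}

```text
clock: 11.45
position: [598.8, 208.9, 32.6]
ee_rot: [-0.657, 0.754, -0.0, 0.001]
contact_force: [-0.8, 0.0, 1.5]
gripper_width: 33.3
grasp_force: 60.0
```

>>> {"api": "drive_tool", "payload": {"targets": [[1,0,0,0.5,0],[1,0,0,0.5,0],[-0.2,0,0,0.5,0],[-0.6,0,0,0.5,0],[-0.6,0,0,0.5,0],[-0.6,0,0,0.5,0],[-0.6,0,0,-20,0],[-0.6,0,0,-60,0],[-1,0,0,-110,0],[-1,0,0,-120,0],[-1,0,0,-120,0]]}}

```text
clock: 12.55
position: [599.3, 209.1, 154.2]
ee_rot: [-0.657, 0.754, -0.0, 0.003]
contact_force: [0.4, -0.2, -0.3]
gripper_width: 85.6
grasp_force: 0.0
```

```bash
python3 go.py 463.5 63 130 -97.6
```

```text
t 12.55 pos [599.3 209.1 154.2] psi 262.2 w 85.6 F [ 0.4 -0.2 -0.3] g 0.0 j6 -0.73
[np.float64(163.2), np.float64(114.6), np.float64(24.2), np.float64(-0.2)] dist 201
```

>>> {"api": "drive_tool", "payload": {"targets": [[-1,163,115,10,0],[-1,163,115,10,0],[-1,163,115,10,0],[-1,163,115,10,0],[-1,163,115,10,0],[-1,163,115,25,0],[-1,163,115,25,0]]}}

```text
clock: 13.25
position: [459.9, 61.6, 123.8]
ee_rot: [-0.657, 0.754, 0.001, -0.003]
contact_force: [-0.6, -0.7, -1.0]
gripper_width: 85.8
grasp_force: 0.0
```

```bash
python3 go.py 463.5 63 30 -97.6
python3 - <<'E'
from h import *
T=arm.get_image("top");S=arm.get_image("scene")
o=np.zeros((400,800,3),np.uint8)
o[:,:400]=cv2.resize(T[125:215,150:240],(400,400),interpolation=2);o[:,400:]=cv2.resize(S[100:220,220:340],(400,400),interpolation=2)
cv2.imwrite("pics/c1.png",o)
E
```

```text
t 13.25 pos [459.9  61.6 123.8] psi 262.1 w 85.8 F [-0.6 -0.7 -1. ] g 0.0 j6 -0.62
[np.float64(-1.9), np.float64(-3.4), np.float64(93.8), np.float64(-0.3)] dist 94
```

View pics/c1.png

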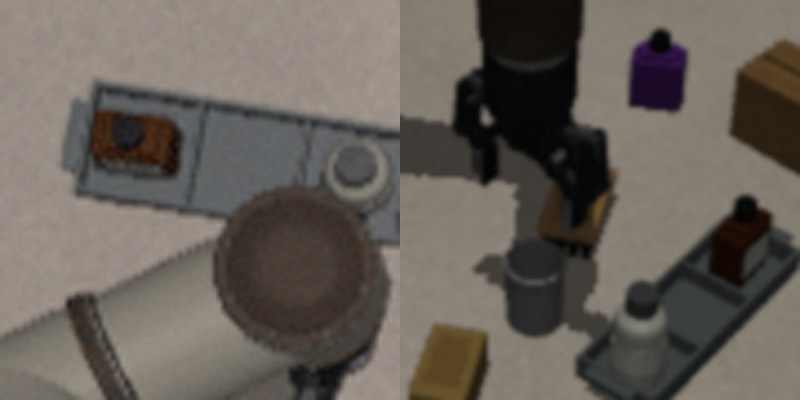

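The flask (top crop (130,140)) and bottle (355,165) stand upright, each in its own compartment. The open fingers at scene crop (475,130) and (590,170) straddle the cup's axis. The arm is still settling, so I take the shift from the commanded pose.

>>> {"api": "drive_tool", "payload": {"targets": [[-1,0,0,0,0],[-1,0,0,35,0],[-1,0,0,70,0],[-1,0,0,92,0],[-1,0,0,99,0],[-1,0,0,99,0],[1,0,0,99,0],[1,0,0,99,0],[1,0,0,99,0],[1,0,0,99,0],[1,0,0,99,0],[1,0,0,99,0]]}}

```text
clock: 14.55
position: [463.1, 63.1, 29.0]
ee_rot: [-0.657, 0.754, -0.001, 0.002]
contact_force: [-1.6, 0.5, 5.5]
gripper_width: 52.1
grasp_force: 61.5
```

```bash
python3 go.py  587.3 130.8 130 -97.6
```

```text
t 14.55 pos [463.1  63.1  29. ] psi 262.2 w 52.1 F [-1.6  0.5  5.5] g 61.5 j6 -0.62
[np.float64(-83.9), np.float64(-113.9), np.float64(-101.0), np.float64(-0.2)] dist 174
```

>>> {"api": "drive_tool", "payload": {"targets": [[1,0,0,-30,0],[1,0,0,-80,0],[1,-25,-34,-85,0],[1,-50,-68,-85,0],[1,-75,-102,-85,0],[1,-84,-114,-85,0],[1,-84,-114,-85,0],[1,-84,-114,-85,0],[1,-84,-114,-60,0],[1,-84,-114,-60,0]]}}

```text
clock: 15.55
position: [582.8, 128.7, 84.9]
ee_rot: [-0.657, 0.754, 0.001, -0.003]
contact_force: [-1.3, 0.2, -1.0]
gripper_width: 52.0
grasp_force: 63.0
```

```bash
python3 go.py  587.3 130.8 33 -97.6
python3 - <<'E'
from h import *
T=arm.get_image("top");S=arm.get_image("scene")
o=np.zeros((400,800,3),np.uint8)
o[:,:400]=cv2.resize(T[125:215,150:240],(400,400),interpolation=2);o[:,400:]=cv2.resize(S[120:220,250:350],(400,400),interpolation=2)
cv2.imwrite("pics/c2.png",o)
E
```

```text
t 15.55 pos [582.8 128.7  84.9] psi 262.1 w 52.0 F [-1.3  0.2 -1. ] g 63.0 j6 -0.62
[np.float64(-2.7), np.float64(-4.1), np.float64(51.9), np.float64(-0.3)] dist 52
```

View pics/c2.png

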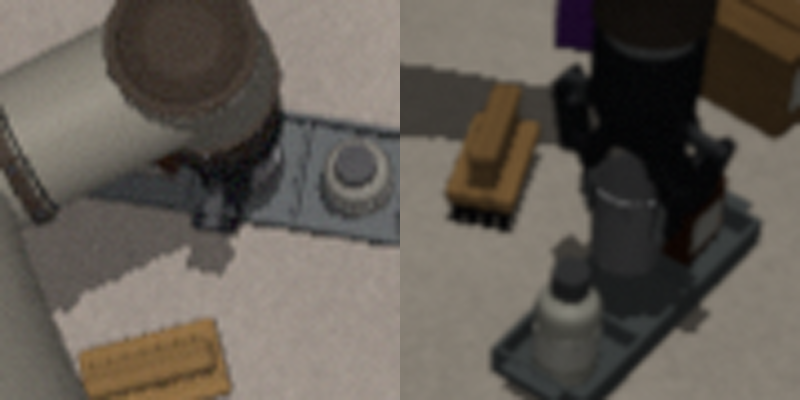

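The cup hangs over the middle compartment between bottle and flask. Lowering gently.

>>> {"api": "drive_tool", "payload": {"targets": [[1,0,0,0,0],[1,0,0,0,0],[1,0,0,25,0],[1,0,0,43,0],[1,0,0,51,0],[1,0,0,54,0],[1,0,0,55,0],[1,0,0,56,0],[1,0,0,56,0],[1,0,0,56,0]]}}

```text
clock: 16.65
position: [586.8, 130.4, 32.9]
ee_rot: [-0.657, 0.754, -0.0, 0.001]
contact_force: [-2.3, -0.6, 6.2]
gripper_width: 52.2
grasp_force: 63.1
```

>>> {"api": "drive_tool", "payload": {"targets": [[-0.3,0,0,0,0],[-0.7,0,0,0,0],[-0.7,0,0,0,0],[-0.7,0,0,0,0],[-0.7,0,0,-20,0],[-0.7,0,0,-60,0],[-0.7,0,0,-110,0],[-0.7,0,0,-120,0],[-0.7,0,0,-120,0],[-0.7,0,0,-120,0]]}}

```text
clock: 17.65
position: [585.4, 130.1, 150.1]
ee_rot: [-0.657, 0.754, 0.001, -0.001]
contact_force: [-0.1, -0.5, -0.8]
gripper_width: 72.3
grasp_force: 0.0
```

```bash
python3 go.py 452 -55 110 -72
```

```text
t 17.65 pos [585.4 130.1 150.1] psi 262.2 w 72.3 F [-0.1 -0.5 -0.8] g 0.0 j6 -0.62
[np.float64(201.6), np.float64(106.9), np.float64(40.1), np.float64(-25.8)] dist 232
```

>>> {"api": "drive_tool", "payload": {"targets": [[-0.7,202,107,0,-26],[-0.7,202,107,0,-26],[-0.7,202,107,0,-26],[-0.7,202,107,0,-26],[-0.7,202,107,20,-26],[-0.7,202,107,40,-26],[-0.7,202,107,40,-26],[-0.7,202,107,40,-26],[-0.7,202,107,40,-26]]}}

```text
clock: 18.55
position: [453.6, -54.9, 111.5]
ee_rot: [0.81, -0.586, 0.0, 0.0]
contact_force: [1.1, -0.5, 0.1]
gripper_width: 72.5
grasp_force: 0.0
```

```bash
python3 go.py 452 -55 23 -72
python3 - <<'E'
from h import *
a=np.array([.991,-.136,0])
for sgn in(1,-1):
  for dz in(0,7,13):
    for k in(43,57): print(sgn,dz,k,proj("scene",np.array([459.9,61.6,123.8+dz])+sgn*k*a).round(1))
s=arm.read_state();p=s["position"];q=s["ee_rot"];psi=2*np.arctan2(q[1],q[0]);c=np.array([np.sin(psi),-np.cos(psi),0])
print("now",[proj("scene",p+sg*40*c+[0,0,dz]).round() for sg in(1,-1) for dz in(0,13)])
T=arm.get_image("top");S=arm.get_image("scene")
o=np.zeros((400,800,3),np.uint8)
o[:,:400]=cv2.resize(T[125:225,190:290],(400,400),interpolation=2);o[:,400:]=cv2.resize(S[150:230,200:280],(400,400),interpolation=2)
cv2.imwrite("pics/s1.png",o)
E
```

```text
t 18.55 pos [453.6 -54.9 111.5] psi -71.8 w 72.5 F [ 1.1 -0.5  0.1] g 0.0 j6 0.08
[np.float64(-0.4), np.float64(1.6), np.float64(88.5), np.float64(0.2)] dist 88
1 0 43 [269.9 170.9]
1 0 57 [273.8 173.1]
1 7 43 [269.9 169.1]
1 7 57 [273.9 171.3]
1 13 43 [269.9 167.5]
1 13 57 [273.9 169.7]
-1 0 43 [246.5 158.1]
-1 0 57 [242.8 156.1]
-1 7 43 [246.4 156.3]
-1 7 57 [242.8 154.3]
-1 13 43 [246.4 154.7]
-1 13 57 [242.7 152.7]
now [array([220., 189.]), array([219., 186.]), array([248., 194.]), array([248., 191.])]
```

View pics/s1.png

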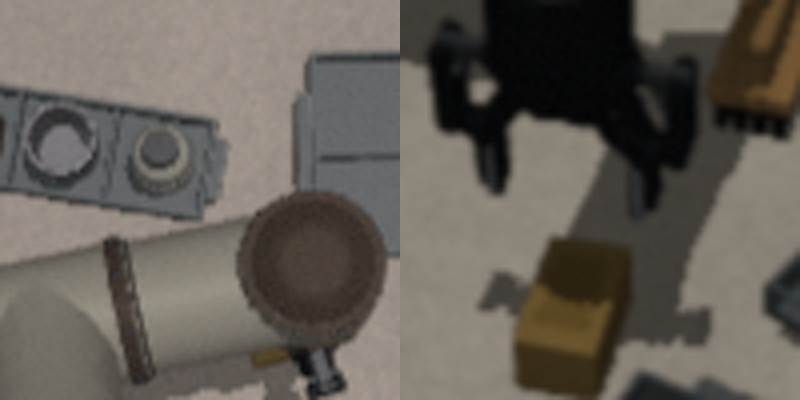

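The cup sits in the middle compartment (top crop (60,145)) and the bottle beside it is intact. The fingers at scene crop (490,190) and (640,215) straddle the soap at (575,310). Open tips measure about 13 mm behind the TCP, so picking at TCP z 23 keeps the tips above the tray walls.

>>> {"api": "drive_tool", "payload": {"targets": [[-0.7,0,1.5,35,0],[-0.7,0,1.5,65,0],[-0.7,0,1.5,82,0],[-0.7,0,1.5,88,0],[-0.7,0,1.5,88,0],[1,0,1.5,88,0],[1,0,1.5,88,0],[1,0,1.5,88,0],[1,0,1.5,88,0],[1,0,1.5,88,0],[1,0,1.5,88,0]]}}

```text
clock: 19.75
position: [452.6, -55.5, 24.7]
ee_rot: [0.81, -0.586, 0.001, -0.001]
contact_force: [-0.1, 1.7, 7.3]
gripper_width: 48.6
grasp_force: 64.3
```

```bash
python3 go.py  548 -131.8 100 -88
python3 - <<'E'
from h import *
T=cv2.imread("pics/T.png")
for n,I in(("before",T),("now",arm.get_image("top"))):
    g=cv2.cvtColor(I,cv2.COLOR_BGR2LAB).astype(float); m=((np.abs(g-[147,130,134])[...,0]>25)).astype(np.uint8); m[:,:255]=0;m[:135]=0;m[:,325:]=0;m[175:]=0
    c=max(cv2.findContours(m,cv2.RETR_EXTERNAL,2)[0],key=cv2.contourArea); print(n,cv2.boundingRect(c),cv2.minAreaRect(c))
E
```

```text
t 19.75 pos [452.6 -55.5  24.7] psi -71.8 w 48.6 F [-0.1  1.7  7.3] g 64.3 j6 0.08
[np.float64(102.3), np.float64(-66.8), np.float64(-75.3), np.float64(16.2)] dist 144
before (263, 137, 51, 38) ((288.0, 155.5), (37.0, 50.0), 90.0)
now (263, 137, 51, 38) ((288.0, 155.5), (37.0, 50.0), 90.0)
```

>>> {"api": "drive_tool", "payload": {"targets": [[1,0,0,-30,0],[1,0,0,-75,0],[1,30,-20,-80,8],[1,60,-40,-80,16],[1,90,-58,-80,16],[1,102,-67,-80,16],[1,102,-67,-80,16],[1,102,-67,-80,16],[1,102,-67,-80,16],[1,102,-67,-45,16],[1,102,-67,-45,16],[1,102,-67,-45,16]]}}

```text
clock: 21.0
position: [546.0, -131.5, 68.3]
ee_rot: [0.721, -0.693, -0.001, 0.001]
contact_force: [-0.4, 0.6, -3.4]
gripper_width: 48.5
grasp_force: 63.5
```

```bash
python3 go.py 548 -131.8 28 -88
python3 - <<'E'
from h import *
T=arm.get_image("top");S=arm.get_image("scene")
o=np.zeros((400,800,3),np.uint8)
o[:,:400]=cv2.resize(T[125:205,245:325],(400,400),interpolation=2);o[:,400:]=cv2.resize(S[190:300,205:315],(400,400),interpolation=2)
cv2.imwrite("pics/s2.png",o)
E
```

```text
t 21.0 pos [ 546.  -131.5   68.3] psi -87.8 w 48.5 F [-0.4  0.6 -3.4] g 63.5 j6 -0.01
[np.float64(0.4), np.float64(-2.0), np.float64(40.3), np.float64(0.2)] dist 40
```

View pics/s2.png

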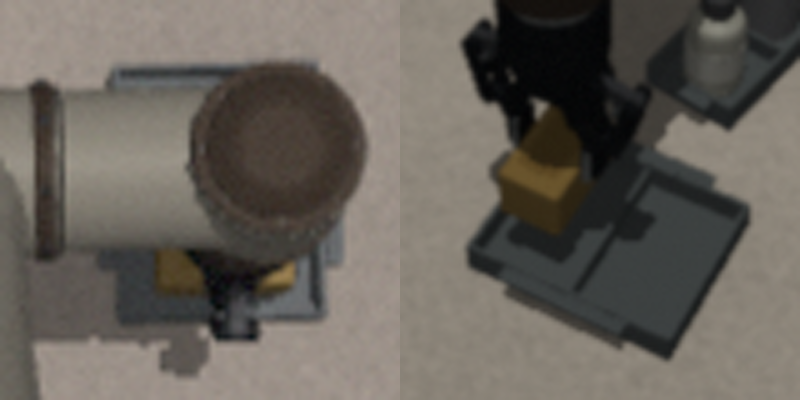

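The soap is held level over the near compartment: in top crop it spans columns 157–295 inside the tray's 115–325. Lowering.

>>> {"api": "drive_tool", "payload": {"targets": [[1,0,-1.5,15,0],[1,0,-1.5,30,0],[1,0,-1.5,36,0],[1,0,-1.5,38,0],[1,0,-1.5,39,0],[1,0,-1.5,40,0],[1,0,-1.5,40.5,0],[1,0,-1.5,40.5,0],[1,0,-1.5,40.5,0]]}}

```text
clock: 22.0
position: [548.9, -131.7, 28.8]
ee_rot: [0.721, -0.693, 0.001, -0.0]
contact_force: [-1.5, 0.7, 3.3]
gripper_width: 48.9
grasp_force: 64.3
```

>>> {"api": "drive_tool", "payload": {"targets": [[-0.3,0,0,0,0],[-0.6,0,0,0,0],[-0.6,0,0,0,0],[-0.6,0,0,0,0],[-0.6,0,0,-20,0],[-0.6,0,0,-60,0],[-0.6,0,0,-110,0],[-0.6,0,0,-120,0],[-0.6,0,0,-120,0],[-0.6,0,0,-120,0]]}}

```text
clock: 23.0
position: [547.5, -131.6, 146.8]
ee_rot: [0.72, -0.694, -0.001, 0.0]
contact_force: [-0.6, 0.7, -0.3]
gripper_width: 68.5
grasp_force: 0.0
```

```bash
python3 go.py 438.5 190 150 -75
```

```text
t 23.0 pos [ 547.5 -131.6  146.8] psi -87.9 w 68.5 F [-0.6  0.7 -0.3] g 0.0 j6 -0.01
[np.float64(-325.4), np.float64(96.8), np.float64(-3.2), np.float64(-12.9)] dist 340
```

>>> {"api": "drive_tool", "payload": {"targets": [[-0.6,-325,97,0,-13],[-0.6,-325,97,0,-13],[-0.6,-325,97,0,-13],[-0.6,-325,97,0,-13],[-0.6,-325,97,0,-13],[-0.6,-325,97,0,-13],[-0.6,-325,97,0,-13],[-0.6,-325,97,0,-13],[-0.6,-325,97,0,-13],[-0.6,-325,97,0,-13]]}}

```text
clock: 24.0
position: [438.6, 188.2, 146.5]
ee_rot: [0.794, -0.608, -0.0, 0.002]
contact_force: [-0.6, -0.3, 0.2]
gripper_width: 68.5
grasp_force: 0.0
```

```bash
python3 go.py 438.5 190 46 -75
python3 - <<'E'
from h import *
T=arm.get_image("top");S=arm.get_image("scene")
o=np.zeros((400,800,3),np.uint8)
o[:,:400]=cv2.resize(T[125:245,150:325],(400,274),interpolation=2) if 0 else cv2.resize(T[125:225,230:330],(400,400),interpolation=2);o[:,400:]=cv2.resize(S[115:195,235:315],(400,400),interpolation=2)
cv2.imwrite("pics/r1.png",o)
E
```

```text
t 24.0 pos [438.6 188.2 146.5] psi -74.9 w 68.5 F [-0.6 -0.3  0.2] g 0.0 j6 -0.48
[np.float64(-1.7), np.float64(-0.4), np.float64(100.5), np.float64(0.1)] dist 101
```

View pics/r1.png

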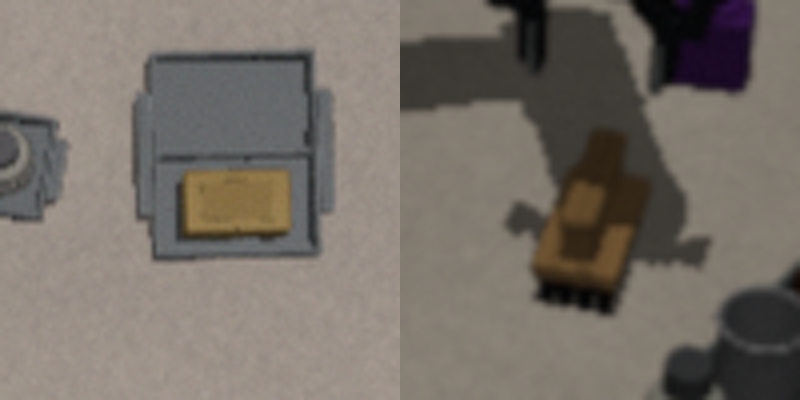

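The soap lies flat in the near compartment (top crop (237,203)) and the far one is free. The fingers at scene crop (530,60) and (660,80) straddle the brush handle at (595,180). Descending.

>>> {"api": "drive_tool", "payload": {"targets": [[-0.6,-1,0,40,0],[-0.6,-1,0,75,0],[-0.6,-1,0,94,0],[-0.6,-1,0,100,0],[-0.6,-1,0,100,0],[1,-1,0,100,0],[1,-1,0,100,0],[1,-1,0,100,0],[1,-1,0,100,0],[1,-1,0,100,0],[1,-1,0,100,0],[1,-1,0,100,0]]}}

```text
clock: 25.3
position: [439.3, 190.6, 48.8]
ee_rot: [0.794, -0.607, 0.0, -0.001]
contact_force: [-1.1, -1.5, 6.3]
gripper_width: 23.1
grasp_force: 58.7
```

```bash
python3 go.py  500 20 146 -88 628 -129 140 -88
```

```text
t 25.3 pos [439.3 190.6  48.8] psi -74.8 w 23.1 F [-1.1 -1.5  6.3] g 58.7 j6 -0.49
[np.float64(180.5), np.float64(-13.9), np.float64(-97.2), np.float64(13.2)] dist 206
[np.float64(357.9), np.float64(-98.4), np.float64(-91.2), np.float64(13.2)] dist 382
```

>>> {"api": "drive_tool", "payload": {"targets": [[1,0,0,-30,0],[1,0,0,-75,0],[1,35,-3,-105,0],[1,80,-6,-110,4],[1,125,-10,-110,8],[1,170,-13,-110,13],[1,210,-28,-110,13],[1,250,-47,-110,13],[1,290,-66,-110,13],[1,330,-85,-110,13],[1,358,-98,-110,13],[1,358,-98,-110,13]]}}

```text
clock: 26.5
position: [628.6, -132.4, 156.1]
ee_rot: [0.719, -0.695, -0.0, 0.0]
contact_force: [-0.1, 0.4, -2.5]
gripper_width: 23.0
grasp_force: 59.5
```

>>> {"api": "drive_tool", "payload": {"targets": [[1,0,0,0,0],[1,0,0,30,0],[1,0,0,60,0],[1,0,0,60,0],[1,0,0,60,0]]}}

```text
clock: 27.0
position: [626.8, -128.8, 98.2]
ee_rot: [0.721, -0.693, -0.0, 0.0]
contact_force: [0.3, -0.4, -0.8]
gripper_width: 23.0
grasp_force: 59.5
```

```bash
python3 go.py 628 -129 50 -88
python3 - <<'E'
from h import *
T=arm.get_image("top");S=arm.get_image("scene")
o=np.zeros((400,800,3),np.uint8)
o[:,:400]=cv2.resize(T[125:205,245:325],(400,400),interpolation=2);o[:,400:]=cv2.resize(S[190:300,215:325],(400,400),interpolation=2)
cv2.imwrite("pics/r2.png",o)
E
```

```text
t 27.0 pos [ 626.8 -128.8   98.2] psi -87.7 w 23.0 F [ 0.3 -0.4 -0.8] g 59.5 j6 -0.01
[np.float64(0.3), np.float64(-1.2), np.float64(48.2), np.float64(0.3)] dist 48
```

View pics/r2.png

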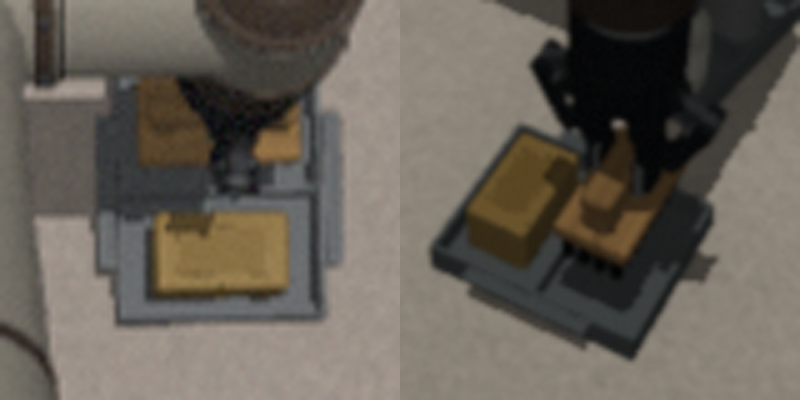

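The brush hangs over the far compartment: in top crop it spans columns 138–302 inside the tray, and its near edge is clear of the divider. Lowering to contact.

>>> {"api": "drive_tool", "payload": {"targets": [[1,0,-1,20,0],[1,0,-1,36,0],[1,0,-1,42,0],[1,0,-1,44,0],[1,0,-1,45,0],[1,0,-1,46,0],[1,0,-1,46.5,0],[1,0,-1,46.5,0],[1,0,-1,46.5,0]]}}

```text
clock: 28.0
position: [628.9, -129.6, 52.9]
ee_rot: [0.721, -0.693, 0.001, -0.001]
contact_force: [-1.3, -0.0, 6.3]
gripper_width: 23.4
grasp_force: 60.5
```

>>> {"api": "drive_tool", "payload": {"targets": [[0.2,0,0,0,0],[-0.3,0,0,0,0],[-0.3,0,0,0,0],[-0.3,0,0,0,0],[-0.3,0,0,-20,0],[-0.3,0,0,-60,0],[-0.3,0,0,-110,0],[-0.3,0,0,-150,0],[-0.3,0,0,-150,0]]}}

```text
clock: 28.9
position: [631.8, -130.0, 209.1]
ee_rot: [0.721, -0.693, 0.006, -0.004]
contact_force: [0.1, -0.0, 0.1]
gripper_width: 55.4
grasp_force: 0.0
```

>>> {"api": "drive_tool", "payload": {"targets": [[-0.3,50,0,0,0],[-0.3,100,0,0,0],[-0.3,150,0,0,0],[-0.3,200,0,0,0],[-0.3,250,0,0,0],[-0.3,250,0,0,0],[-0.3,250,0,0,0],[-0.3,250,0,0,0],[-0.3,250,0,0,0]]}}

```text
clock: 29.8
position: [638.0, -377.7, 201.6]
ee_rot: [0.721, -0.693, -0.0, -0.0]
contact_force: [0.7, 0.3, 0.5]
gripper_width: 55.7
grasp_force: 0.0
```

```bash
python3 go.py
python3 - <<'E'
from h import *
T=avg("top");T0=cv2.imread("pics/T.png")
H=cv2.cvtColor(T,cv2.COLOR_BGR2HSV)
m=((H[...,1]>90)).astype(np.uint8);m[:130]=0;m[200:]=0;m[:,:160]=0;m[:,325:]=0
for c in cv2.findContours(m,cv2.RETR_EXTERNAL,2)[0]:
    if cv2.contourArea(c)<40: continue
    (u,v),_,_=cv2.minAreaRect(c);P=np.array([onz("top",p[0],45)[:2] for p in c],np.float32);print("px",round(u),round(v),"rect@z45",np.round(cv2.minAreaRect(P)[0]),np.round(cv2.minAreaRect(P)[1]),round(cv2.minAreaRect(P)[2],1))
# cameras: bystander change, and tray edges change
d=np.abs(T.astype(int)-T0).max(2)
for n,(x0,y0,x1,y1) in dict(jar=(328,228,360,256),mug=(355,183,402,212),carton=(92,140,136,190),purple=(104,202,128,227)).items(): print(n,(d[y0:y1,x0:x1]>40).sum())
# expected cap pixels / rim
for n,P in dict(bottle=(578,53.5,102),flask=(598.5,208.5,90),cup=(587,130.6,76),soap=(548.5,-131.7,50),brush=(628.5,-129.5,80)).items():
    for c in("top","scene"): print(n,c,proj(c,P).round(1))
E
```

```text
t 29.8 pos [ 638.  -377.7  201.6] psi -87.7 w 55.7 F [0.7 0.3 0.5] g 0.0 j6 0.36
px 286 175 rect@z45 [ 547. -125.] [50. 66.] 1.5
px 180 156 rect@z45 [599. 211.] [63. 35.] 80.7
px 288 150 rect@z45 [ 625. -127.] [54. 98.] 1.4
jar 25
mug 0
carton 0
purple 0
bottle top [229.  160.8]
bottle scene [292.8 186.8]
flask top [178.7 153.6]
flask scene [323.2 160.7]
cup top [204.5 158.7]
cup scene [307.5 178.2]
soap top [288.8 174.4]
soap scene [248.5 239.2]
brush top [289.3 147.3]
brush scene [275.6 244.5]
```

```bash
python3 -c "
from bench import arm
print(arm.job_done())"
```

```text
the job is handed in; nothing more can be done
None
```

Both kits are made up and handed in after about 30 s of robot time, each thing set down on its tray's floor: bottle, cup and flask in the long tray, soap and brush in the two-compartment tray. The last top-camera comparison showed the mug, carton and purple flask unchanged; the jar's patch differed by 25 pixels, probably the arm or its shadow over it, which I did not check further.

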